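# Close the specimen jar

### The arm

A 6-joint arm with a two-finger parallel gripper is mounted at the origin on a cart in front of the work surface, level with it; the furniture and walls round the work are solid. World frame = base frame: x ahead of the robot, y to its left, z up, the work surface at z = 0. Lengths are in m, angles in rad, forces in N, time in s.
With the tool pointing down it reaches from about 0.35 to 0.8 m from the base axis. Payload 7.3 kg.
Tool frame: the origin (TCP) lies between the finger pads; the fingertips stand 25 mm ahead of it and the grasp point (between the pads) lies 6 mm ahead of it (r.tip_extent is the distance from the TCP to the fingertips, in m); z points along the fingers, y is the direction in which the jaws open and shut (so a half turn about z gives the same grasp; the last joint's range is limited). The gripper opens to 85 mm and grips with 20 to 120 N. Pads are 22 mm wide; open, the fingers measure 114 mm over their backs; the gripper's body (76 mm by 85 mm) begins 54 mm behind the grasp point. The pads swing forward as they close: fully open they stand 13 mm farther back than shut.
Start: joints at [1.025, 0.342, 1.524, -0, 1.275, -0.146], TCP at [0.204, 0.484, 0.256] pointing down, gripper open.
Joint ranges: [-2.53, 2.53], [-0.77, 2.02], [0.04, 2.7], [-1, 4.14], [0.28, 2.66], [-3.11, 3.11]. Speed limits (rad/s): [2.57, 2.57, 3.14, 3.14, 3.14, 3.14].

### API

Orientations are given as a unit quaternion [x, y, z, w].
In Python, from workcell import r, command_gripper, optics gives the robot as it stands. The module is installed in compiled form; this text tells all that it offers. Calls block until the motion is done:
- r.reach(position, orientation): joint-space move of the TCP to a pose.
- r.move_straight(position, orientation=None, speed=0.15, max_force=None): straight line of the TCP; orientation=None keeps the orientation; speed is the mean speed in m/s. With max_force (N) it stops when the force on the tool has changed by that much, and returns True; else False.
- r.movej(angles): joint-space move.
- command_gripper(opening, force=None): finger opening in m; force is the grip in N (None keeps the last); returns when the fingers have stopped.
- r.hold(seconds).
- r.solve_ik(position, orientation): joint angles nearest the present ones, or None.
- r.read_state(): the state.
- optics.get_image(name): name is "side" or "top" or "wrist"; returns (picture, depth): 384x512x3 uint8, red, green, blue; 384x512 float32, m along the optical axis (not along the pixel's ray), 0 where there is no reading.
- optics.camera_model(name): a dict with "K" (3x3 intrinsics, pixels), "k1" (the pictures are not rectified: a ray, as slopes to the right and down, at radius r is drawn at 1 + k1 r^2 times it, then the intrinsics apply), "R" (3x3) and "t" (3): a world point X has camera coordinates R X + t; the wrist camera has in their place "tool_from_camera" (4x4, takes a point from camera to tool coordinates, whose origin is the TCP and whose axes are the flange's). Camera axes: x right, y down, z forward; pixel columns grow to the right and rows downward; lengths in m; the calibration is good to about 2 mm. A picture is of the moment at which its call begins: read the wrist's pose just before it. camera_model takes no time and is no camera call.
A pose or a line that the arm cannot do raises r.PlanningError and nothing moves.
- r.finish_job(): hands the job in, once; it reports no verdict.
The state is a dict: "time_s": time; "joint_positions": joint angles; "dq": joint speeds; "tau": joint torques, N m; "eef_pos": TCP position; "eef_rot": TCP orientation; "contact_force": force on the tool from outside, world axes, zero at the start; "torque": the same for the moment, N m; "grip_width": finger opening in m.
Only numpy, scipy, OpenCV 4.12 (cv2) and the standard library are available. Lean on these libraries where they do the work, as an engineer would, in place of code of your own. Each camera call takes 0.05 s, during which the arm holds its last target.

### The job

Seat the white square jar upright and flat in the square pocket of the metal holder and let go of it. Then rest the blue screw lid level on top of the jar's thread ridges, turn it backward (counter-clockwise from above) until it drops off their ends onto the rim, and let go; take a fresh hold and turn it clockwise until it stops. Leave the beaker, the green cassette, the curved forceps and the wax block where they are, and do not tip the jar over.

Things in the scene. Friction and masses are not known exactly. Their poses are not given: they have to be found in the camera images.
- jar: Loose white plastic jar, 300 g, empty, open, standing upright. Body 50 x 50 mm square, 54 mm high, foot tapered over 5 mm to 43 mm, flat sides square to its x and y axes; on it a round neck 40 mm in diameter with its rim 80 mm above the underside (top tapered). Origin: centre of the underside, z up. Three thread ridges on the neck, 48 mm over all: see jar_mouth
- jar_mouth (a point): Centre of the rim; axes as the jar's. Angles count counter-clockwise from the jar's x axis. Each ridge, 3 mm thick, starts with a free end at 74, 194 or 314 deg, its top 7 mm below the rim, and falls 1.5 mm while running 88 deg clockwise to an upright stop rib (at -11, 109, 229 deg; 5 to 15 mm below the rim) that blocks a lug above and below the ridge. Open gap of 32 deg from rib to next start
- jar_home0 (a point): Where the middle of a lid lug lies when the lid is home: 23 mm from the jar's axis on its x axis (0 deg), 67 mm above its underside, against a stop rib. A lid whose lugs are 82 to 98 deg (middle 90) counter-clockwise of the homes has them in the gaps, 0 to 82 deg on top of the ridges
- jar_home1 (a point): the same at 120 degrees counter-clockwise from the jar's x axis
- jar_home2 (a point): the same at 240 degrees counter-clockwise from the jar's x axis
- lid: Loose blue screw lid, 60 g, lying open side down. Round, 56 mm in diameter, 24 mm high, its upper 9 mm solid and best to grip; hollow below, 15 mm deep, 51 mm inside. Origin: centre of its lower edge, z up. Three inner lugs at the lower edge, at 0, 120 and 240 deg from its x axis, each under a white dot on the top: see lid_lug
- lid_lug (a point): Middle of the lug on the lid's x axis, 2 mm above the lower edge; lugs are 6 mm (16 deg) long, 3 mm thick, 21.5 mm from the axis. Lugs on the ridges: lid origin 71 to 73 mm above the jar's underside (75 on a rib). Lugs in the gaps: it drops to 65 mm, on the rim, and is blocked counter-clockwise. From there it turns clockwise, level, lugs under the ridges, till they meet the ribs: home
- holder: Fixed metal holder: dark base plate 96 x 96 x 6 mm with an aluminium block 74 x 74 mm, its top 26 mm above the bench, with a square pocket 54 x 54 mm, 20 mm deep, chamfered mouth, sides square to the holder's x and y axes. Origin: centre of the underside, on the bench. The jar fits in any of its four quarter turns and cannot turn in it by more than a few degrees
- pocket (a point): centre of the pocket's floor, 6 mm above the bench; axes as the holder's
- beaker: small glass beaker, 52 mm across, 65 mm high, bystander at the back; origin: centre of the underside
- cassette_green: green tissue cassette, 40 x 28 x 11 mm, bystander at the front right; origin: centre of the underside
- curved_forceps: steel curved forceps, 14 x 126 x 11 mm, lying along its y axis, bystander in front of the holder; origin: centre of the underside
- wax_block: white block of wax, 32 x 44 x 18 mm, bystander at the back right; origin: centre of the underside
Not all that is in view belongs to the job. Of the things that look like the lid, take the one that is farthest from the robot's base at the start.

How it is judged:
On the way, in this order (a step that is already met when the one before it is completed fails the run):
1. the jar stands flat in the pocket, let go (horizontal distance between jar and pocket below 0.004 m and z of jar in the frame of pocket below 0.003 m and angle between jar's own z axis and vertical below 0.06 rad and contact force between jar and the fingers below 0.05 N), for 0.2 s.
2. the lid rests on top of the thread ridges (z of lid in the frame of jar between 0.069 and 0.077 m and horizontal distance between lid and jar_mouth below 0.004 m and contact force between lid and jar above 0.2 N), for 0.1 s.
3. the lid has dropped onto the rim, its lugs at the thread starts, and is let go (z of lid in the frame of jar below 0.067 m and horizontal distance between lid and jar_mouth below 0.004 m and angle between the z axis of lid and the z axis of jar, either way round below 0.08 rad and contact force between lid and the fingers below 0.05 N and distance between lid_lug and jar_home0 above 0.007 m and distance between lid_lug and jar_home1 above 0.007 m and distance between lid_lug and jar_home2 above 0.007 m), for 0.2 s.
At the end, for the whole second after the job is handed in: Jar in the pocket (4 mm of centre, 3 mm of its floor, upright within 0.06 rad); lid square on the rim (2 mm of fully down, 4 mm of centre, 0.08 rad) and turned home (the lug on its x axis within 5 mm of a home point); both at rest and released (horizontal distance between jar and pocket below 0.004 m and z of jar in the frame of pocket below 0.003 m and angle between jar's own z axis and vertical below 0.06 rad and z of lid in the frame of jar below 0.067 m and horizontal distance between lid and jar_mouth below 0.004 m and angle between the z axis of lid and the z axis of jar, either way round below 0.08 rad and contact force between lid and the fingers below 0.05 N and (distance between lid_lug and jar_home0 below 0.005 m or distance between lid_lug and jar_home1 below 0.005 m or distance between lid_lug and jar_home2 below 0.005 m) and linear speed of each of jar, lid below 0.01 m/s and angular speed of lid below 0.1 rad/s); the robot touches nothing.
It fails at once if the jar is tipped over (angle between jar's own z axis and vertical above 0.7 rad).
It fails at once if the beaker is moved by more than 20 mm (distance of beaker from where it was at the start of the episode above 0.02 m).
It fails at once if the green cassette is moved by more than 20 mm (distance of cassette_green from where it was at the start of the episode above 0.02 m).
It fails at once if the curved forceps is moved by more than 20 mm (distance of curved_forceps from where it was at the start of the episode above 0.02 m).
It fails at once if the wax block is moved by more than 20 mm (distance of wax_block from where it was at the start of the episode above 0.02 m).
It also fails if it takes over 64 s, if anything falls off the work surface, if the arm or the gripper's body presses on something with over 40 N, if the wrist force passes 120 N, or if a joint passes its speed limit or range.

## Working session

There is one attempt and no reset: what is moved stays moved. The work goes in short steps, each a Python script; the robot and the scene stay as the last script left them, time stands still between calls to the robot, and variables do not carry over. Pictures are saved under pics/ and viewed, and the job is handed in when it is done.

```bash
mkdir -p pics; python3 - <<'E'
from workcell import r, command_gripper, optics
import cv2
s=r.read_state();print(s)
for n in("top","side","wrist"):
    im,d=optics.get_image(n);cv2.imwrite(f"pics/{n}0.png",im[...,::-1]);
    import numpy as np;np.save(f"pics/{n}0.npy",d)
    print(n,optics.camera_model(n))
E
```

```text
{'time_s': 0.0, 'joint_positions': array([ 1.02499154e+00,  3.42715124e-01,  1.52502134e+00, -2.85906118e-05,
        1.27538874e+00, -1.46008094e-01]), 'dq': array([ 0.00096123,  0.0013298 ,  0.00070891, -0.00137789, -0.00011515,
        0.00040089]), 'tau': array([-1.46000584e-03, -4.33693492e+01, -2.46005988e+01, -5.16945911e-04,
        7.97649409e-03, -4.08299400e-06]), 'eef_pos': array([0.20414672, 0.48328907, 0.25562836]), 'eef_rot': array([ 1.98565553e-01,  9.80087309e-01, -7.25522587e-04, -2.46941966e-04]), 'contact_force': array([ 0.69416139, -0.46088431,  0.79449612]), 'torque': array([-0.00010419, -0.02761878, -0.05984675]), 'grip_width': 0.08508959150093583}
top {'K': array([[392.04035388,   0.        , 261.58349357],
       [  0.        , 392.04035388, 188.54674216],
       [  0.        ,   0.        ,   1.        ]]), 'k1': 0.01544429583809975, 'R': array([[-0.01678923, -0.99980528, -0.01036923],
       [-0.98401356,  0.01836126, -0.17714454],
       [ 0.17730044,  0.00722934, -0.98413022]]), 't': array([-0.08584961,  0.5195996 ,  0.84480141])}
side {'K': array([[386.0
[... 227 characters left out ...]
   [-0.09780089,  0.53413991, -0.83971992],
       [ 0.11154622, -0.83256481, -0.54258021]]), 't': array([0.4912877 , 0.17068949, 0.78155324])}
wrist {'K': array([[275.25998692,   0.        , 258.1315207 ],
       [  0.        , 275.25998692, 188.2555034 ],
       [  0.        ,   0.        ,   1.        ]]), 'k1': -0.04784305750692805, 'tool_from_camera': array([[ 6.08679275e-05, -9.62131133e-01, -2.72587011e-01,
         6.89221182e-02],
       [ 9.99999904e-01,  1.76977203e-04, -4.01366722e-04,
        -8.25364413e-04],
       [ 4.34409106e-04, -2.72586960e-01,  9.62131052e-01,
        -1.16913241e-01],
       [ 0.00000000e+00,  0.00000000e+00,  0.00000000e+00,
         1.00000000e+00]])}
```

View pics/top0.png

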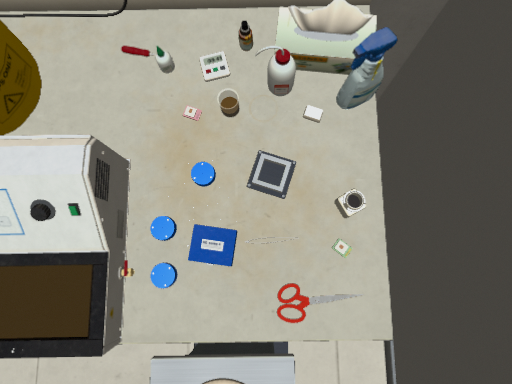

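View pics/side0.png

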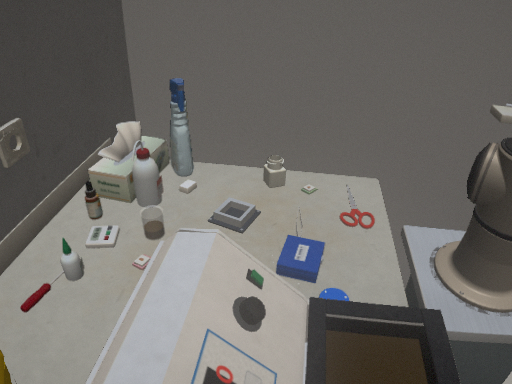

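View pics/wrist0.png

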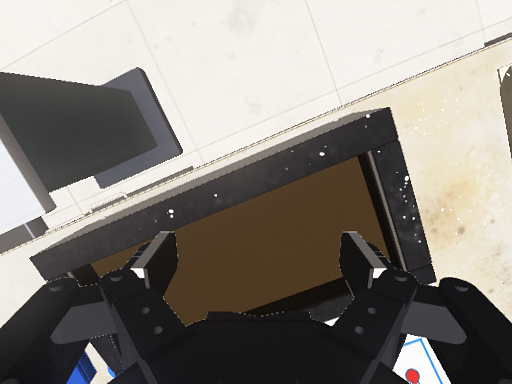

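Top view (512x384): three blue discs could be the lid, at (203,173), (163,228) and (163,275). The jar is at (351,202), the holder at (272,174), and the white wax block, which could be mistaken for the jar, is at (313,114). I'll measure them next.

```bash
cat > h.py <<'E'
from workcell import r, command_gripper, optics
import numpy as np, cv2
from scipy.spatial.transform import Rotation as Rn
def cam(name, st=None):
    m=optics.camera_model(name)
    if name=="wrist":
        T=np.eye(4);T[:3,:3]=Rn.from_quat(st["eef_rot"]).as_matrix();T[:3,3]=st["eef_pos"]
        W=T@m["tool_from_camera"]; R=W[:3,:3].T; t=-R@W[:3,3]
    else: R,t=m["R"],m["t"]
    return m["K"],m["k1"],R,t
def rays(c,px):
    K,k1,R,t=c; px=np.atleast_2d(np.asarray(px,float))
    d=np.array([[k1,0,0,0]])  # OpenCV model: x(1+k1 r^2)
    u=cv2.undistortPoints(px.reshape(-1,1,2),K,np.array([k1,0,0,0.])).reshape(-1,2)
    v=np.c_[u,np.ones(len(u))]@R   # R^T v
    return -R.T@t, v
def onplane(c,px,z):
    o,v=rays(c,px); return o+v*((z-o[2])/v[:,2])[:,None]
def proj(c,X):
    K,k1,R,t=c
    return cv2.projectPoints(np.atleast_2d(np.asarray(X,float)),cv2.Rodrigues(R)[0],t,K,np.array([k1,0,0,0.]))[0].reshape(-1,2)
def depthpt(c,px,dep):
    K,k1,R,t=c; u=cv2.undistortPoints(np.asarray(px,float).reshape(-1,1,2),K,np.array([k1,0,0,0.])).reshape(-1,2)
    return (np.c_[u,np.ones(len(u))]*np.asarray(dep)[:,None]-t)@R
def shot(name,fn=None):
    st=r.read_state(); im,d=optics.get_image(name)
    if fn: cv2.imwrite(f"pics/{fn}.png",im[...,::-1]); np.save(f"pics/{fn}.npy",d)
    return im,d,cam(name,st)
def quat(yaw):  # tool down, tool y axis (jaws) at angle yaw in world
    y=np.array([np.cos(yaw),np.sin(yaw),0]);z=np.array([0,0,-1.]);x=np.cross(y,z)
    return Rn.from_matrix(np.c_[x,y,z]).as_quat()
def blobs(mask,amin=30):
    n,l,s,c=cv2.connectedComponentsWithStats(mask.astype(np.uint8))
    return [(s[i],c[i],(l==i)) for i in range(1,n) if s[i][4]>=amin]
E
python3 - <<'E'
from h import *
im=cv2.imread("pics/top0.png")[...,::-1];d=np.load("pics/top0.npy");c=cam("top")
hsv=cv2.cvtColor(np.ascontiguousarray(im),cv2.COLOR_RGB2HSV)
m=(hsv[...,0]>98)&(hsv[...,0]<115)&(hsv[...,1]>170)&(hsv[...,2]>180)
for s,ce,mm in blobs(m,100):
    ys,xs=np.nonzero(mm)
    P=depthpt(c,np.c_[xs,ys],d[ys,xs]); 
    p=onplane(c,ce,0.024)[0]
    print(s,ce,"z",np.median(P[:,2]),"plane",p,"dist",np.hypot(*p[:2]),"area",s[4])
for n,px in dict(jar=(351,202),holder=(272,174),cass=(341,247),wax=(313,114),beaker=(229,102),forc=(271,240),bluebox=(213,245)).items():
    print(n,onplane(c,px,0.02)[0],depthpt(c,[px],[d[px[1],px[0]]])[0])
cv2.imwrite("pics/topcrop.png",cv2.resize(im[80:300,130:380,::-1],None,fx=3,fy=2.7,interpolation=cv2.INTER_CUBIC))
E
```

```text
[191 162  23  23 386] [202.31606218 172.7642487 ] z 0.02464312108818098 plane [0.56220799 0.04367918 0.024     ] dist 0.563902206026291 area 386
[151 216  23  24 418] [162.14354067 227.44736842] z 0.024825109656096446 plane [0.43564032 0.13448191 0.024     ] dist 0.45592529154421363 area 418
[151 263  24  25 435] [162.62068966 275.15172414] z 0.02446713711412823 plane [0.32883949 0.13026813 0.024     ] dist 0.35370212560423275 area 435
jar [ 0.4871297  -0.30151894  0.02      ] [ 0.4820468  -0.29351672  0.05610506]
holder [ 0.55700607 -0.1199556   0.02      ] [ 0.55969163 -0.12020753  0.00769234]
cass [ 0.38442663 -0.27294207  0.02      ] [ 0.38465628 -0.27455857  0.01149094]
wax [ 0.70337882 -0.22216753  0.02      ] [ 0.70384886 -0.22233277  0.01876429]
beaker [ 0.73835141 -0.01907858  0.02      ] [ 0.73619524 -0.01954826  0.02514442]
forc [ 0.40287108 -0.11435178  0.02      ] [ 0.40395155 -0.11467668 -0.00278299]
bluebox [0.39386834 0.01819504 0.02      ] [0.39342542 0.0166268  0.031827  ]
```

View pics/topcrop.png

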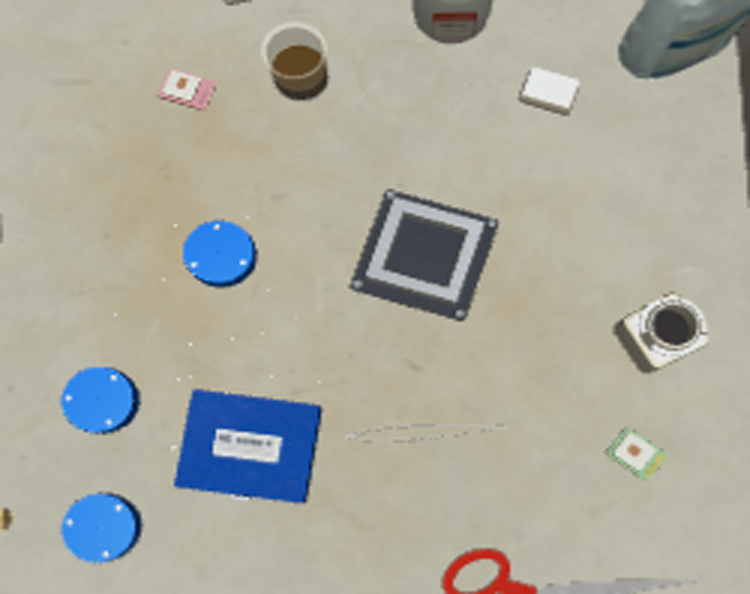

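The target lid is the disc at (202,173), 0.564 m from the base. The other two are 0.456 m and 0.354 m away. I'll take close looks at the lid, holder and jar with the wrist camera.

```bash
python3 - <<'E'
from h import *
print("tip",r.tip_extent)
q=quat(np.pi/2)
r.move_straight([0.50,0.10,0.26],q,speed=0.3); print(r.read_state()["time_s"])
r.move_straight([0.562,0.044,0.16],q,speed=0.25); 
im,d,c=shot("wrist","w_lid"); print(r.read_state()["time_s"],r.read_state()["joint_positions"],r.tip_extent)
r.move_straight([0.557,-0.12,0.17],q,speed=0.25);shot("wrist","w_hold");np.save("pics/w_hold_st.npy",np.r_[r.read_state()["eef_pos"],r.read_state()["eef_rot"]])
r.move_straight([0.482,-0.295,0.19],q,speed=0.25);shot("wrist","w_jar");np.save("pics/w_jar_st.npy",np.r_[r.read_state()["eef_pos"],r.read_state()["eef_rot"]])
print(r.read_state()["time_s"],r.read_state()["joint_positions"],r.read_state()["eef_pos"])
E
```

```text
tip 0.025
1.9167
2.6417 [-5.65117068e-02  5.01276712e-01  1.55109032e+00  2.98598735e-04
  1.08769861e+00 -1.62820909e+00] 0.025
4.4667 [-6.82358813e-01  4.73495252e-01  1.51089289e+00  4.69194769e-04
  1.15795948e+00 -2.25498424e+00] [ 0.48248989 -0.2934546   0.18976709]
```

View pics/w_lid.png

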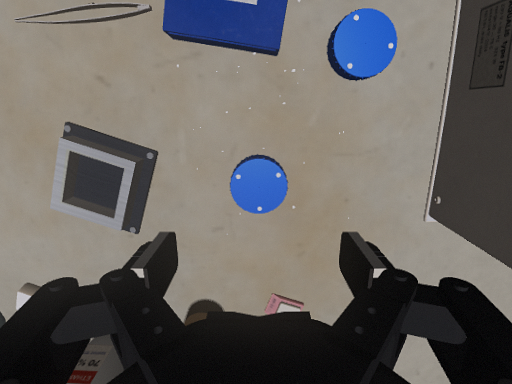

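View pics/w_hold.png

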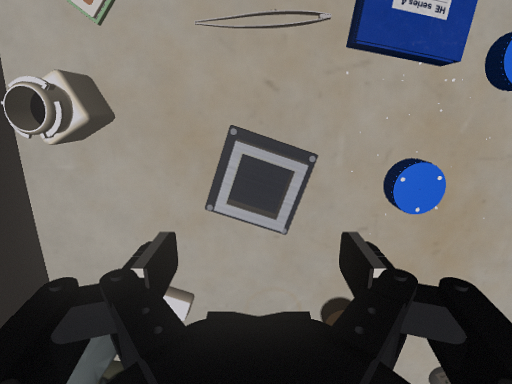

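View pics/w_jar.png

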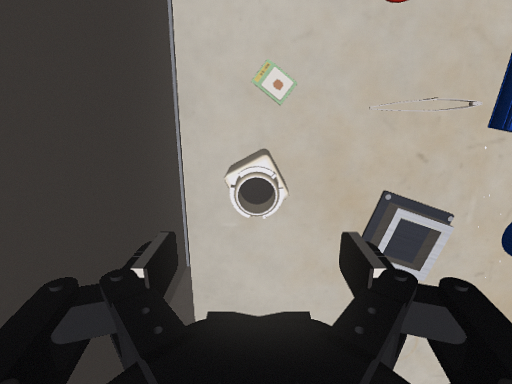

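Wrist views: the lid is at (258,184) with three white dots, the holder is centred near (262,182), and the jar rim is near (257,196) with its body behind it.

```bash
cat > meas.py <<'E'
from h import *
def ld(n):
    im=cv2.imread(f"pics/{n}.png")[...,::-1];return np.ascontiguousarray(im),np.load(f"pics/{n}.npy")
def wcam(v): return cam("wrist",dict(eef_pos=v[:3],eef_rot=v[3:]))
def cloud(c,d):
    h,w=d.shape; g=np.stack(np.meshgrid(np.arange(w),np.arange(h)),-1).reshape(-1,2)
    return depthpt(c,g,d.ravel()).reshape(h,w,3)
def lid_meas(im,c,ztop,near=None):
    hsv=cv2.cvtColor(im,cv2.COLOR_RGB2HSV)
    m=(hsv[...,0]>98)&(hsv[...,0]<115)&(hsv[...,1]>150)&(hsv[...,2]>150)
    out=[]
    m=cv2.morphologyEx(m.astype(np.uint8),cv2.MORPH_CLOSE,np.ones((7,7)))
    for s,ce,mm in blobs(m,300):
        P=onplane(c,ce,ztop)[0]
        out.append((np.hypot(*(P[:2]-near)),s,ce,mm))
    out.sort(key=lambda o:o[0]); _,s,ce,mm=out[0]
    cn=max(cv2.findContours(mm.astype(np.uint8),cv2.RETR_EXTERNAL,cv2.CHAIN_APPROX_NONE)[0],key=len)
    W=onplane(c,cn.reshape(-1,2),ztop)[:,:2]
    (cx,cy),rad=cv2.minEnclosingCircle((W*1000).astype(np.float32))
    cen=np.array([cx,cy])/1000
    ell=cv2.fitEllipse((W*1000).astype(np.float32))
    dots=[]
    inn=cv2.erode(mm.astype(np.uint8),np.ones((3,3)))
    wh=(hsv[...,1]<140)&(inn>0)
    for s2,c2,m2 in blobs(wh,3):
        yy,xx=np.nonzero(m2);wt=255.-hsv[yy,xx,1]
        c2=np.average(np.c_[xx,yy],axis=0,weights=wt)
        dots.append(onplane(c,c2,ztop)[0,:2])
    return cen,rad,ell,np.array(dots)
E
python3 - <<'E'
from meas import *
q=quat(np.pi/2)
im,d=ld("w_lid");c=wcam(np.r_[0.562,0.044,0.16,q])
cen,rad,ell,dots=lid_meas(im,c,0.024,np.array([.562,.044]))
print(cen,rad,ell,dots); dc=dots.mean(0);print("dotcen",dc,[np.degrees(np.arctan2(*(p-dc)[::-1]))%120 for p in dots],[np.hypot(*(p-dc)) for p in dots])
for n in("w_hold","w_jar"):
    im,d=ld(n);v=np.load(f"pics/{n}_st.npy");c=wcam(v);P=cloud(c,d);print(v[:3])
    zs=[(0.0215,0.03)] if n=="w_hold" else [(0.05,0.058),(0.07,0.085)]
    for lo,hi in zs:
        m=(P[...,2]>lo)&(P[...,2]<hi)&(d>0)
        for s,ce,mm in blobs(m,150):
            pts=P[mm]; 
            print(n,s,ce,pts.mean(0),cv2.minAreaRect((pts[:,:2]*1000).astype(np.float32)))
im,d=ld("w_jar");cv2.imwrite("pics/cj.png",cv2.resize(im[130:240,200:320,::-1],None,fx=6,fy=5.4,interpolation=cv2.INTER_CUBIC))
im,d=ld("w_lid");cv2.imwrite("pics/cl.png",cv2.resize(im[130:240,200:320,::-1],None,fx=4,fy=4,interpolation=cv2.INTER_CUBIC))
E
```

```text
[0.56218091 0.04311359] 27.165124893188477 ((562.331298828125, 43.24011993408203), (52.84565353393555, 53.09718322753906), 171.5701446533203) [[0.5509832  0.0617849 ]
 [0.55254026 0.02394913]
 [0.58454262 0.04404977]]
dotcen [0.56268869 0.04326127] [np.float64(2.2897037430379754), np.float64(2.2782888240038233), np.float64(2.066372056078828)] [np.float64(0.021912176842977898), np.float64(0.02181626109056493), np.float64(0.021868148976035045)]
[ 0.55695132 -0.11840175  0.17024992]
w_hold [ 354    0  124   63 5266] [417.03646031  25.60083555] [0.41500796 0.01776621 0.02877629] ((410.3406066894531, 16.546188354492188), (98.80047607421875, 51.52375793457031), 81.35631561279297)
w_hold [501  40  11  45 291] [507.61512027  62.19243986] [0.44056981 0.11226855 0.02281909] ((441.3599548339844, 111.66838073730469), (39.564144134521484, 9.975434303283691), 13.006505012512207)
w_hold [ 70  73  37  69 324] [ 90.48148148 106.17283951] [ 0.48288063 -0.27538503  0.02575851] ((487.3004150390625, -278.1638488769531), (31.44873809814453, 63.835670471191406), 77.20121002197266)
w_hold [ 214  140   95   
[... 500 characters left out ...]
89 ] ((483.5196533203125, -295.7298278808594), (47.82173156738281, 47.73720932006836), 28.452760696411133)
w_jar [240 178  35  28 753] [256.62416999 191.18193891] [ 0.48768473 -0.29569935  0.05401694] ((487.1830139160156, -295.60955810546875), (29.065853118896484, 28.903562545776367), 43.55327224731445)
w_jar [  0 265  16  51 301] [  6.2923588  293.47508306] [ 0.60994036 -0.58056984  0.05377307] ((606.6890869140625, -580.8040161132812), (3.8475351333618164, 64.64923858642578), 89.63494873046875)
w_jar [ 230  166   54   53 1131] [256.63218391 191.8806366 ] [ 0.48229322 -0.29557924  0.07509755] ((483.3908386230469, -295.7075500488281), (47.44243240356445, 47.09807586669922), 88.91667175292969)
```

View pics/cj.png

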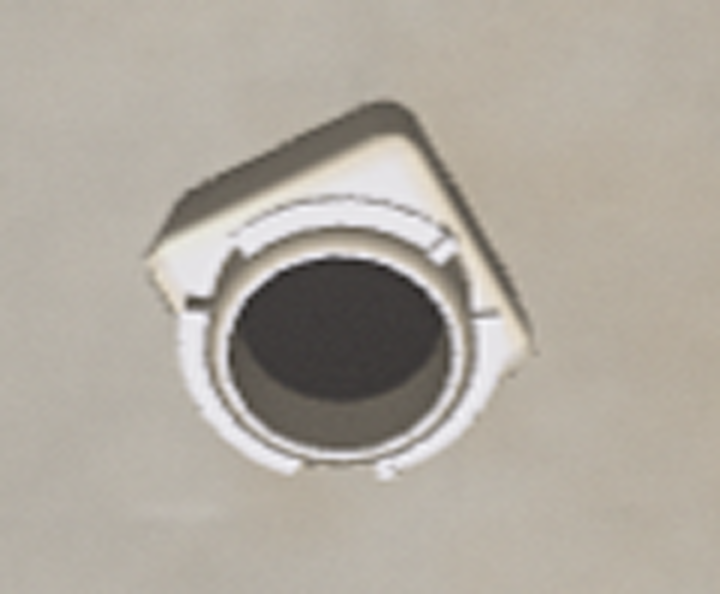

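View pics/cl.png

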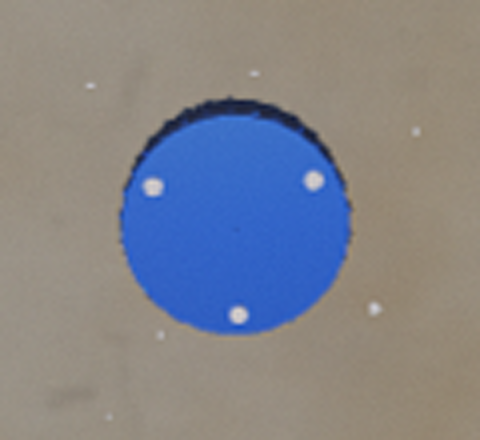

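Estimates:

| Thing | Position (x, y) | Yaw |
|---|---|---|
| Jar | (0.4835, -0.2957) | 28.5°, the only quarter turn that fits the thread gaps seen at 0°, 120° and 240° world |
| Holder | (0.562, -0.1174) | 71.2° |
| Lid | (0.5625, 0.0433) | dots at 2.2° |

I'll grasp the jar, turn it by +42.7°, and hold it over the pocket.

```bash
python3 - <<'E'
from h import *
J=np.array([.4835,-.2957]);a=np.radians(28.5)
r.move_straight([*J,0.15],quat(a),speed=0.15)
r.move_straight([*J,0.046],speed=0.12,max_force=15)
command_gripper(0.0,40)
s=r.read_state();print(s["time_s"],s["grip_width"],s["eef_pos"],s["joint_positions"])
r.move_straight([*J,0.13],speed=0.15)
H=np.array([.5619,-.1174]);b=np.radians(71.2)
r.move_straight([*H,0.12],quat(b),speed=0.15)
r.hold(0.3)
s=r.read_state();print(s["time_s"],s["grip_width"],s["eef_pos"],s["contact_force"],r.tip_extent)
np.save("pics/w_grip_st.npy",np.r_[s["eef_pos"],s["eef_rot"]])
shot("wrist","w_grip");shot("top","t_grip");shot("side","s_grip")
for n in("t_grip","s_grip"):
    im=cv2.imread(f"pics/{n}.png")
a=cv2.imread("pics/t_grip.png")[110:240,200:360];b=cv2.imread("pics/s_grip.png")[120:250,170:330]
cv2.imwrite("pics/tsg.png",np.hstack([cv2.resize(x,(400,325),interpolation=cv2.INTER_CUBIC) for x in(a,b)]))
E
```

```text
7.1333 0.04944656035360157 [ 0.48386907 -0.29594373  0.04672514] [-6.84053000e-01  6.58885644e-01  1.64238913e+00  6.63492009e-05
  8.38963708e-01 -1.18154361e+00]
9.5917 0.049282088144000535 [ 0.56182871 -0.11780179  0.12005289] [ 0.41518419 -0.23370546 -2.4253015 ] 0.025
```

View pics/w_grip.png

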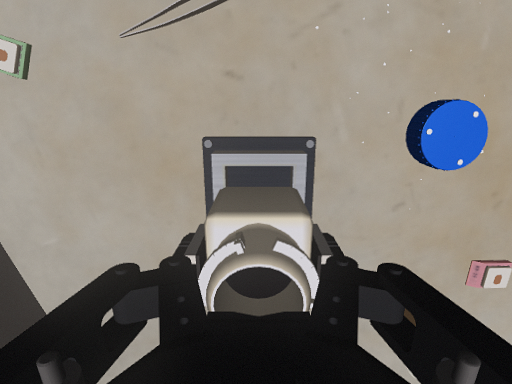

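View pics/tsg.png

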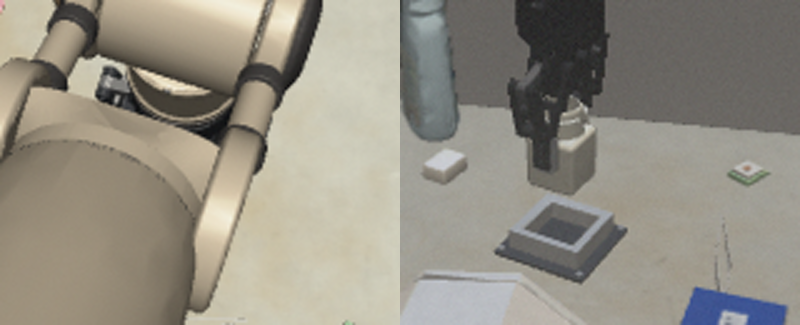

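The jar hangs square in the jaws above the holder, whose front edge runs from (205,140) to (315,140). I'll measure the jar's front face and the holder in the tool frame before lowering.

```bash
python3 - <<'E'
from meas import *
im,d=ld("w_grip");v=np.load("pics/w_grip_st.npy");c=wcam(v);P=cloud(c,d)
R=Rn.from_quat(v[3:]).as_matrix();T=(P-v[:3])@R
# front face of body: column band, points tool z 0.0..0.04
m=(d>0)&(abs(T[...,1])<0.015)&(T[...,2]>0.005)&(T[...,2]<0.036)&(T[...,0]>0.015)&(T[...,0]<0.035)
for lo in(5,12,20,28):
    k=m&(T[...,2]>lo/1e3)&(T[...,2]<(lo+8)/1e3); print(lo,k.sum(),np.median(T[k],0) if k.sum() else 0)
k=(d>0)&(T[...,2]>-0.012)&(T[...,2]<-.004)&(abs(T[...,1])<0.03)&(abs(T[...,0])<.04); print("bodytop x range",T[k][:,0].min() if k.sum() else 0,T[k][:,0].max(),T[k][:,1].min(),T[k][:,1].max())
k=(d>0)&(T[...,2]>0.002)&(T[...,2]<0.03)&(abs(T[...,0]-0.015)<0.02)&(abs(T[...,1])<.03)
print("y range",np.percentile(T[k][:,1],[1,50,99]))
# holder block top: z .026
m=(P[...,2]>0.0225)&(P[...,2]<0.03)&(d>0)&(np.hypot(P[...,0]-.562,P[...,1]+.1174)<.08)
t=T[m];print("holder top",m.sum(),"x max",np.percentile(t[:,0],[97,99,100]),"y",np.percentile(t[:,1],[0,1,3,97,99,100]))
# pixel edges of base plate front (z=0.006) corner pixels
W=onplane(c,[[203,137],[315,137]],0.006);print("plate corners tool",(W-v[:3])@R)
W=onplane(c,[[211,153],[308,153]],0.026);print("block corners tool",(W-v[:3])@R)
cv2.imwrite("pics/cg.png",cv2.resize(im[120:320,170:350,::-1],None,fx=3,fy=3,interpolation=cv2.INTER_CUBIC))
E
```

```text
5 328 [ 0.02531551 -0.00022021  0.00888141]
12 289 [2.53290696e-02 5.46492995e-05 1.56531308e-02]
20 252 [0.02532305 0.00010316 0.02391901]
28 209 [0.0253226  0.00018039 0.03186335]
bodytop x range -0.016881960589897237 0.02497302151740412 -0.02997931706005355 0.029957590772241853
y range [-2.93651837e-02  1.82467092e-05  2.92812435e-02]
holder top 1925 x max [0.03692422 0.03704088 0.03716489] y [-0.037465   -0.03691021 -0.03631648  0.03581186  0.0364888   0.03704953]
plate corners tool [[ 0.04783097 -0.04676397  0.11404638]
 [ 0.04784662  0.04633912  0.11404667]]
block corners tool [[ 0.03744085 -0.03723002  0.09404779]
 [ 0.03745612  0.03749612  0.09404802]]
```

View pics/cg.png

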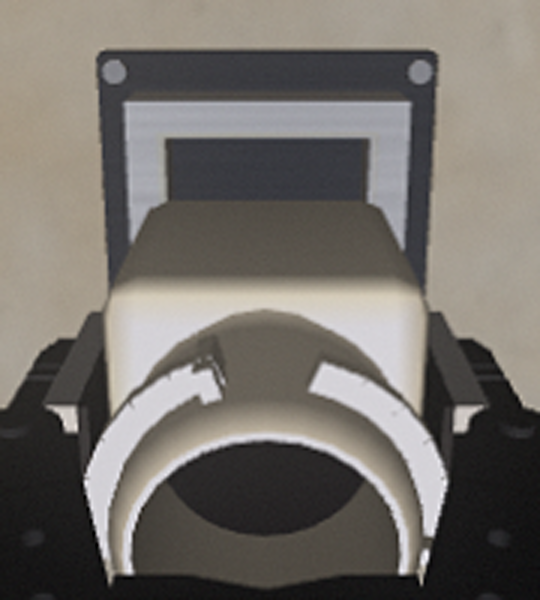

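The jar is centred within 0.3 mm and parallel to the block, so I'm lowering it and letting go.

```bash
python3 - <<'E'
from h import *
H=r.read_state()["eef_pos"]
print(r.move_straight([.5619,-.1176,0.075],speed=0.12,max_force=12), r.read_state()["eef_pos"])
print(r.move_straight([.5619,-.1176,0.0505],speed=0.05,max_force=8))
s=r.read_state();print(s["time_s"],s["eef_pos"],s["contact_force"])
command_gripper(0.085); r.hold(0.2)
r.move_straight([.5619,-.1176,0.17],quat(np.pi/2),speed=0.15);r.hold(0.2)
s=r.read_state();print(s["time_s"]);np.save("pics/w_seat_st.npy",np.r_[s["eef_pos"],s["eef_rot"]])
shot("wrist","w_seat");shot("side","s_seat")
im=cv2.imread("pics/w_seat.png")
cv2.imwrite("pics/cs.png",np.hstack([cv2.resize(im[100:250,190:340],(400,400),interpolation=cv2.INTER_CUBIC),cv2.resize(cv2.imread("pics/s_seat.png")[150:250,190:290],(400,400),interpolation=cv2.INTER_CUBIC)]))
from meas import *
im,d=ld("w_seat");c=wcam(np.load("pics/w_seat_st.npy"));P=cloud(c,d)
near=(np.hypot(P[...,0]-.562,P[...,1]+.1174)<.06)&(d>0)
for lo,hi in((.022,.03),(.057,.064),(.075,.095)):
    p=P[near&(P[...,2]>lo)&(P[...,2]<hi)];print(lo,len(p),p.mean(0),np.percentile(p[:,2],[5,50,99]),cv2.minAreaRect((p[:,:2]*1000).astype(np.float32)))
E
```

```text
False [ 0.56209336 -0.11765652  0.07512658]
True
10.7333 [ 0.56179702 -0.11756047  0.05250002] [-0.35386312 -0.47343269  3.86349078]
12.5167
0.022 1955 [ 0.54849134 -0.11901114  0.02534827] [0.02375823 0.02536844 0.02769583] ((561.8577880859375, -117.96011352539062), (74.1537094116211, 74.54988861083984), 71.14434051513672)
0.057 1453 [ 0.55831582 -0.11813506  0.05952417] [0.05755683 0.05963443 0.06305953] ((560.9682006835938, -118.03862762451172), (47.12004852294922, 47.0721435546875), 70.94059753417969)
0.075 1461 [ 0.55928513 -0.11800047  0.08101767] [0.07677159 0.08043262 0.08632763] ((560.9878540039062, -117.84855651855469), (47.72126007080078, 46.725059509277344), 2.3389194011688232)
```

View pics/cs.png

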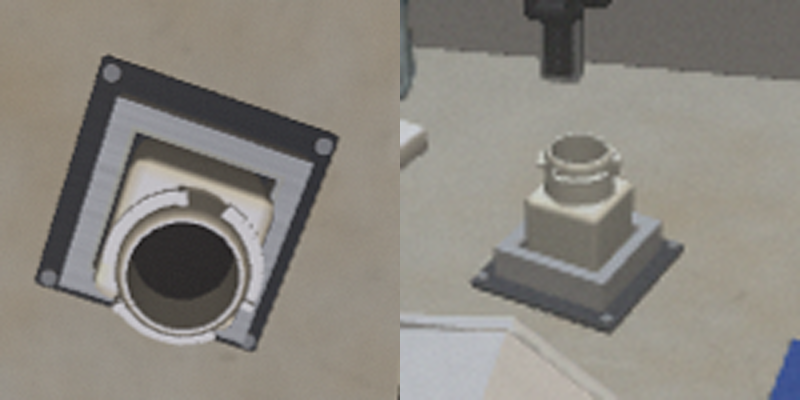

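The jar is seated: rim at 0.086 m, body parallel to the block, sitting flat in the side view. Now the lid: re-measure with settled pose, grip and lift it.

```bash
cat > rim.py <<'E'
from meas import *
def circ(W):
    A=np.c_[2*W,np.ones(len(W))];x=np.linalg.lstsq(A,(W**2).sum(1),rcond=None)[0];return x[:2],np.sqrt(x[2]+x[:2]@x[:2])
def rimfit(im,d,c,z=.086):
    P=cloud(c,d)
    m=((P[...,2]<.079)&(P[...,2]>0)&(d>0)&(np.hypot(P[...,0]-.562,P[...,1]+.1176)<.08)).astype(np.uint8)
    p0=proj(c,[[.562,-.1176,z]])[0].astype(int)
    n,l,s,_=cv2.connectedComponentsWithStats(m,connectivity=4); k=(l==l[p0[1],p0[0]]).astype(np.uint8)
    cn=max(cv2.findContours(k,cv2.RETR_EXTERNAL,cv2.CHAIN_APPROX_NONE)[0],key=len).reshape(-1,2)
    return circ(onplane(c,cn,z)[:,:2]),len(cn)
E
python3 - <<'E'
from rim import *
im,d=ld("w_seat");c=wcam(np.load("pics/w_seat_st.npy"));print("rim",rimfit(im,d,c))
r.move_straight([0.562,0.043,0.15],quat(np.pi/2),speed=0.2);r.hold(0.15)
im,d,c=shot("wrist","w_lid2");cen,rad,ell,dots=lid_meas(im,c,0.024,np.array([.562,.043]))
dc=dots.mean(0);print(cen,rad,dc,[np.degrees(np.arctan2(*(p-dc)[::-1]))%120 for p in dots])
assert len(dots)==3 and np.hypot(*(dc-[.5625,.0433]))<.003
q=quat(np.radians(30))
r.move_straight([*dc,0.10],q,speed=0.12)
print(r.move_straight([*dc,0.022],speed=0.1,max_force=8))
command_gripper(0.0,40);s=r.read_state();print(s["time_s"],s["grip_width"],s["eef_pos"],s["contact_force"])
r.move_straight([*dc,0.15],speed=0.15);r.hold(0.2)
s=r.read_state();print(s["time_s"],s["grip_width"],s["eef_pos"],s["joint_positions"])
np.save("pics/w_lg_st.npy",np.r_[s["eef_pos"],s["eef_rot"]]);shot("wrist","w_lg");shot("side","s_lg")
im=cv2.imread("pics/w_lg.png")
cv2.imwrite("pics/clg.png",cv2.resize(im[170:330,150:370],None,fx=3.5,fy=3.5,interpolation=cv2.INTER_CUBIC))
E
```

```text
rim ((array([ 0.5597251 , -0.11809556]), np.float64(0.015088465527004366)), 109)
[0.56195667 0.04403989] 27.42218017578125 [0.56279496 0.04392312] [np.float64(2.4728581054942396), np.float64(2.2940316242448517), np.float64(2.2163047433316923)]
False
16.3 0.054552915073296925 [0.56318324 0.04390551 0.0229544 ] [-1.93332642 -0.0398062   6.00884071]
17.5 0.05484616131024474 [0.56238381 0.04392932 0.1490472 ] [-5.79163262e-02  5.17419939e-01  1.56142089e+00  3.43261422e-05
  1.06456513e+00 -5.81463105e-01]
```

View pics/clg.png

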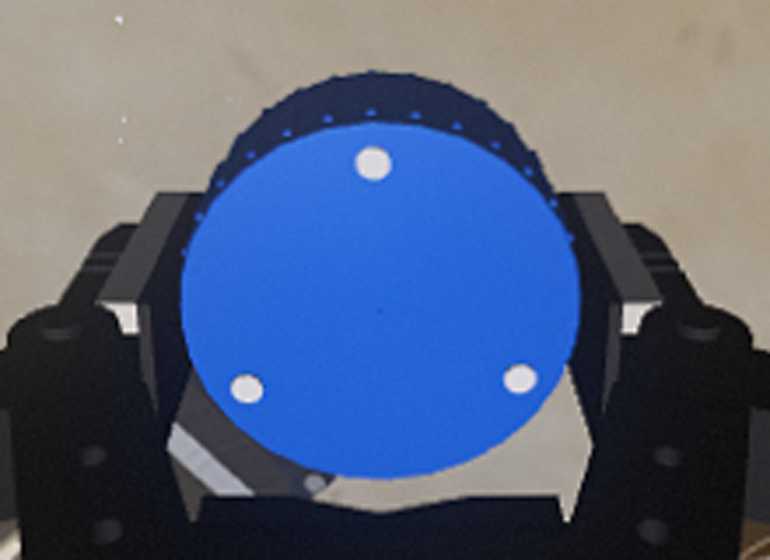

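View pics/s_lg.png

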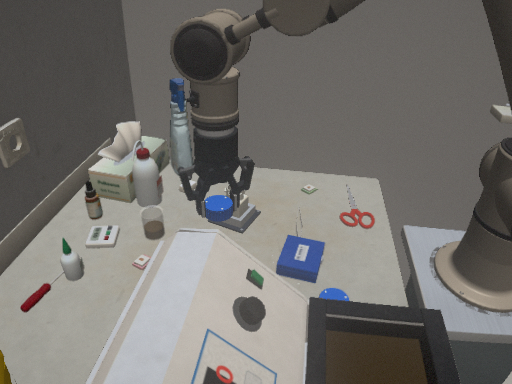

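The lid is held level, with dots in the crop at (373,163), (247,388) and (520,379). Next I check its offset in the tool frame and refine the rim centre.

```bash
python3 - <<'E'
from rim import *
im,d=ld("w_seat");c=wcam(np.load("pics/w_seat_st.npy"));P=cloud(c,d)
for th in(.079,.082,.084,.0848):
    m=((P[...,2]<th)&(d>0)).astype(np.uint8);p0=proj(c,[[.562,-.1176,.086]])[0].astype(int)
    n,l,s,_=cv2.connectedComponentsWithStats(m,connectivity=4);k=(l==l[p0[1],p0[0]]).astype(np.uint8)
    cn=max(cv2.findContours(k,cv2.RETR_EXTERNAL,cv2.CHAIN_APPROX_NONE)[0],key=len).reshape(-1,2)
    print(th,len(cn),circ(onplane(c,cn,.086)[:,:2]))
# brightness-based rim: view crop
cv2.imwrite("pics/crim.png",cv2.resize(im[150:250,210:310,::-1],None,fx=6,fy=6,interpolation=cv2.INTER_CUBIC))
# ridges outer: pts z .076-.0785 (ridge tops), world radius from centre
for cx in [(.5616,-.1175)]:
    k=(d>0)&(P[...,2]>.0755)&(P[...,2]<.081)&(np.hypot(P[...,0]-cx[0],P[...,1]-cx[1])<.03)
    p=P[k];ang=np.degrees(np.arctan2(p[:,1]-cx[1],p[:,0]-cx[0]))%360;rr=np.hypot(p[:,0]-cx[0],p[:,1]-cx[1])*1000
    for a in range(0,360,30):
        q=(ang>=a)&(ang<a+30);print(a,q.sum(),np.percentile(rr[q],[95]).round(1) if q.sum()>3 else '',end=' | ')
    print()
im,d=ld("w_lg");v=np.load("pics/w_lg_st.npy");c=wcam(v);R=Rn.from_quat(v[3:]).as_matrix();P=cloud(c,d)
hs=cv2.cvtColor(im,cv2.COLOR_RGB2HSV);k=(hs[...,0]>98)&(hs[...,0]<115)&(hs[...,2]>180)&(np.hypot(P[...,0]-v[0],P[...,1]-v[1])<.03)&(d>0)
A=np.c_[P[k][:,:2],np.ones(k.sum())];pl=np.linalg.lstsq(A,P[k][:,2],rcond=None)[0]
zt=np.median(P[k][:,2]);print("ztop",zt,"tilt",pl[:2])
for z in (zt,v[2]+.001):
    cen,rad,ell,dots=lid_meas(im,c,z,v[:2]);dc=dots.mean(0)
    f=lambda p:((np.r_[p,z]-v[:3])@R)[:2]*1000
    print(rad,"cen tool",f(cen),"dots tool",f(dc),[np.degrees(np.arctan2(*(p-dc)[::-1]))%120 for p in dots],[1000*np.hypot(*(p-dc)) for p in dots])
E
```

```text
0.079 109 (array([ 0.56062566, -0.1178958 ]), np.float64(0.015090225282823014))
0.082 112 (array([ 0.56129891, -0.11786751]), np.float64(0.015537427135244978))
0.084 115 (array([ 0.56167732, -0.117878  ]), np.float64(0.015804056069700242))
0.0848 1890 (array([ 0.55404899, -0.12140116]), np.float64(0.1778705563944074))
0 67 [24.1] | 30 28 [23.1] | 60 77 [23.7] | 90 71 [23.4] | 120 75 [23.3] | 150 29 [23.] | 180 91 [23.6] | 210 89 [23.9] | 240 71 [24.] | 270 22 [24.4] | 300 69 [24.4] | 330 69 [24.6] | 
ztop 0.1494413574896592 tilt [-0.00267237  0.00139486]
28.07654571533203 cen tool [ 1.38878928 -1.00408174] dots tool [-11.60666426 -19.3298685 ] [np.float64(0.0)] [np.float64(0.0)]
27.930601119995117 cen tool [ 1.73683635 -1.00281912] dots tool [-11.19101962 -19.23350037] [np.float64(0.0)] [np.float64(0.0)]
```

View pics/crim.png

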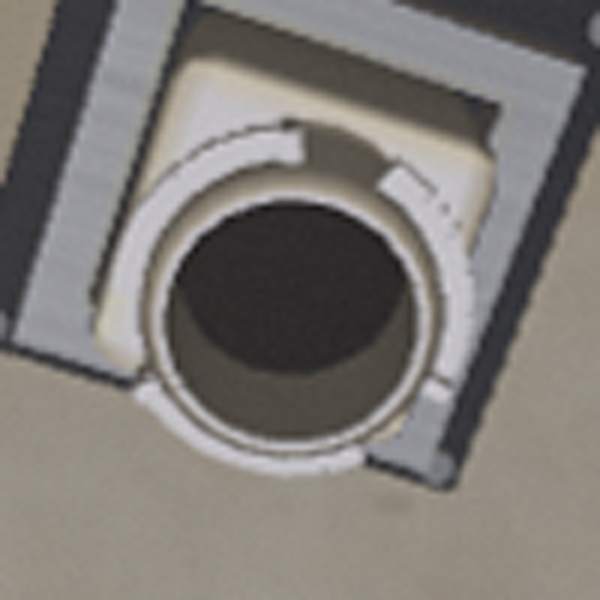

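```bash
python3 - <<'E'
from rim import *
im,d=ld("w_lg");v=np.load("pics/w_lg_st.npy");c=wcam(v);R=Rn.from_quat(v[3:]).as_matrix()
px=(np.array([[373,163],[247,388],[520,379]])-1.25)/3.5+[150,170]
for z in(.1494,.1505):
    W=onplane(c,px,z)[:,:2];m=W.mean(0);print(((np.r_[m,z]-v[:3])@R)[:2]*1000,[np.degrees(np.arctan2(*(p-m)[::-1]))%120 for p in W],np.hypot(*(W-m).T)*1000)
E
```

```text
[ 0.15477339 -0.67601584] [np.float64(2.3673380691267454), np.float64(2.264150918519377), np.float64(2.2445166518602906)] [22.04146314 22.00978004 22.05998248]
[ 0.79824409 -0.67703903] [np.float64(2.367338069126518), np.float64(2.2641509185194337), np.float64(2.2445166518603035)] [21.8335813  21.80219702 21.85192597]
```

The lid is centred to within about 0.7 mm and its dots are at 2.3°. I'll set it on the ridges at about 60° CCW of home, which means gripper yaw 38.8°.

```bash
python3 - <<'E'
from h import *
C=[.5621,-.1177]
r.move_straight([*C,0.15],quat(np.radians(38.8)),speed=0.15);r.hold(0.2)
f0=r.read_state()["contact_force"];print(f0)
print(r.move_straight([*C,0.112],speed=0.08,max_force=6),r.read_state()["eef_pos"])
print(r.move_straight([*C,0.096],speed=0.02,max_force=5))
s=r.read_state();print(s["time_s"],s["eef_pos"],s["contact_force"]-f0,s["torque"],s["joint_positions"])
r.hold(0.2);s=r.read_state();print(s["eef_pos"],s["contact_force"]-f0)
shot("side","s_pl");shot("wrist","w_pl")
a=cv2.imread("pics/s_pl.png")[140:260,170:330];b=cv2.imread("pics/w_pl.png")[170:330,150:370]
cv2.imwrite("pics/cpl.png",np.hstack([cv2.resize(x,(400,320),interpolation=cv2.INTER_CUBIC) for x in(a,b)]))
E
```

```text
[-1.11518312  0.85555458 -0.72727096]
False [ 0.56224449 -0.11776157  0.1120216 ]
True
20.2167 [ 0.56214853 -0.1177023   0.10158277] [-0.02305941 -1.2502826   5.72582147] [ 0.010665    0.16302988 -0.03533776] [-3.39829980e-01  5.91679087e-01  1.57998694e+00  3.40799577e-05
  9.69663513e-01 -1.01699272e+00]
[ 0.56213961 -0.11771782  0.10154052] [ 0.95069401 -0.89525982  5.52357944]
```

View pics/cpl.png

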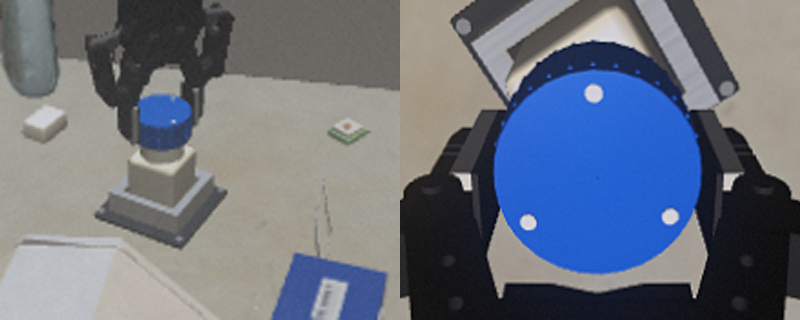

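The lid is about 72.6 mm above the jar's underside, so it is on the ridges with roughly 5 N of contact. Now I turn it CCW.

```bash
python3 - <<'E'
from h import *
C=[.5621,-.1177]
z0=r.read_state()["eef_pos"][2]
for k,y in enumerate((46.3,53.8,61.3,66.8)):
    q=r.solve_ik([*C,z0+0.00012*(k+1)],quat(np.radians(y)));r.movej(q)
    s=r.read_state();print(y,s["time_s"],s["eef_pos"],s["contact_force"],s["torque"][2])
for extra in (66.8,70,73,76,79):
    if extra>67: r.movej(r.solve_ik([*C,r.read_state()["eef_pos"][2]],quat(np.radians(extra))))
    hit=r.move_straight([*C,0.0925],speed=0.03,max_force=8)
    s=r.read_state();print(extra,hit,s["time_s"],s["eef_pos"],s["contact_force"])
    if s["eef_pos"][2]<0.097: break
    r.move_straight([*C,s["eef_pos"][2]+.001],speed=0.03)
shot("side","s_dr");shot("wrist","w_dr")
a=cv2.imread("pics/s_dr.png")[140:260,170:330];b=cv2.imread("pics/w_dr.png")[170:330,150:370]
cv2.imwrite("pics/cdr.png",np.hstack([cv2.resize(x,(400,320),interpolation=cv2.INTER_CUBIC) for x in(a,b)]))
E
```

```text
46.3 20.775 [ 0.5622812  -0.11775074  0.10174389] [-0.31259722  1.26029318  2.33692704] 0.08038532295003446
53.8 21.025 [ 0.56216031 -0.11768778  0.10177804] [0.51481858 0.70280367 1.8193068 ] 0.030661456745369974
61.3 21.2833 [ 0.56193144 -0.11761182  0.10159928] [ 0.34994049  0.49715577 -0.60608898] 0.016615816068630933
66.8 21.5333 [ 0.56191576 -0.11765213  0.10177486] [-0.75055532  0.21764387 -0.9888762 ] -0.011339005842377412
66.8 True 21.8583 [ 0.56226918 -0.11774999  0.09396831] [ 0.11985641 -0.26064237  5.90759295]
```

View pics/cdr.png

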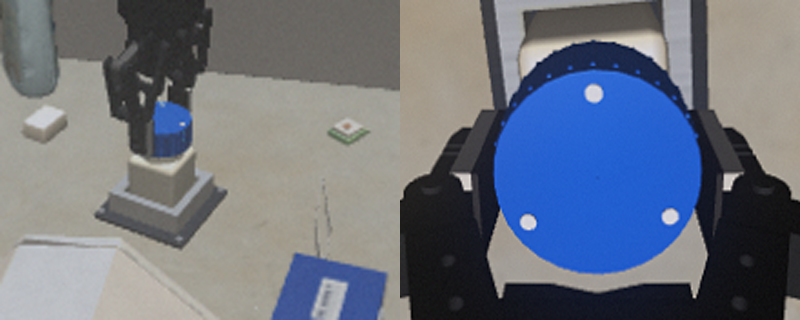

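It dropped: TCP at 0.094 m puts the lid 65 mm above the jar's underside, and it sits level. Next I release it and check.

```bash
python3 - <<'E'
from meas import *
C=[.5621,-.1177]
command_gripper(0.085); r.hold(0.3)
r.move_straight([*C,0.16],quat(np.radians(90)),speed=0.15);r.hold(0.2)
s=r.read_state();print(s["time_s"])
im,d,c=shot("wrist","w_rel")
P=cloud(c,d);hs=cv2.cvtColor(im,cv2.COLOR_RGB2HSV)
k=(hs[...,0]>98)&(hs[...,0]<115)&(hs[...,2]>180)&(np.hypot(P[...,0]-.562,P[...,1]+.1177)<.03)&(d>0)
pl=np.linalg.lstsq(np.c_[P[k][:,:2],np.ones(k.sum())],P[k][:,2],rcond=None)[0];print("ztop",np.median(P[k][:,2]),"tilt",pl[:2])
cen,rad,ell,dots=lid_meas(im,c,0.095,np.array(C));dc=dots.mean(0);print(cen,rad,len(dots),dc,[np.degrees(np.arctan2(*(p-dc)[::-1]))%120 for p in dots])
cv2.imwrite("pics/crel.png",cv2.resize(im[120:260,170:350,::-1],None,fx=4,fy=4,interpolation=cv2.INTER_CUBIC))
E
```

```text
23.4667
ztop 0.09444947653239749 tilt [0.0005753  0.00028394]
[ 0.56019666 -0.11816261] 27.52488136291504 3 [ 0.56099553 -0.11826332] [np.float64(38.962229190577546), np.float64(39.19324187528244), np.float64(39.115694194046974)]
```

View pics/crel.png

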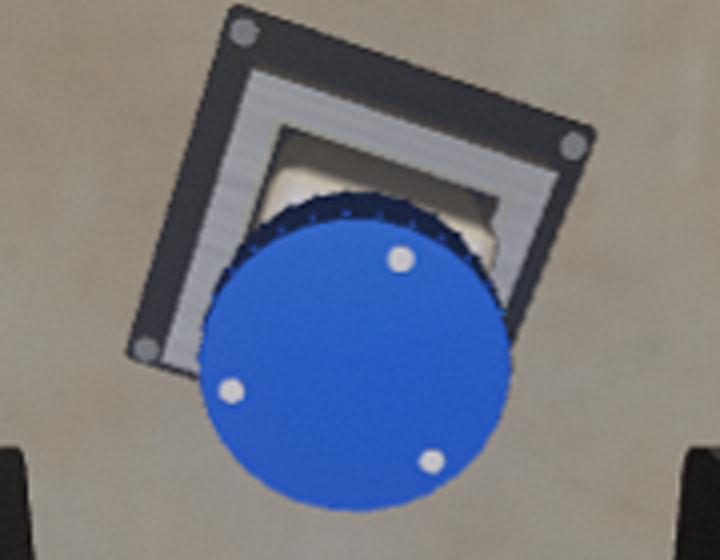

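The lid is down, level and released: top at 0.0945 m, dots at 39.1°, so 88° CCW of home. Now a fresh hold and clockwise turning until it stops.

```bash
python3 - <<'E'
from h import *
C=[.5616,-.1180]
y=95.
r.move_straight([*C,0.13],quat(np.radians(y)),speed=0.15)
print(r.move_straight([*C,0.0938],speed=0.08,max_force=8))
command_gripper(0.0,40); r.hold(0.1)
s=r.read_state();print(s["time_s"],s["grip_width"],s["eef_pos"],s["contact_force"],s["torque"][2])
t0=s["torque"][2];tot=0
steps=[15]*5+[4]*6
for st in steps:
    tot+=st
    r.movej(r.solve_ik([*C,0.0938],quat(np.radians(y-tot))))
    s=r.read_state();R=Rn.from_quat(s["eef_rot"]).as_matrix()
    print(tot,round(s["time_s"],2),"yaw",np.degrees(np.arctan2(R[1,1],R[0,1])).round(1),"Tz",(s["torque"][2]-t0).round(3),"F",s["contact_force"].round(1),"z",s["eef_pos"][2].round(4))
    if abs(s["torque"][2]-t0)>0.6: break
E
```

```text
False
24.9583 0.05452647893458178 [ 0.56197463 -0.11798254  0.09454331] [-0.24859599  1.97153131  4.53888421] 0.03141394031422404
15 25.32 yaw 80.0 Tz -0.073 F [-1.6 -0.4  5.4] z 0.0946
30 25.68 yaw 65.0 Tz -0.052 F [-1.3 -0.6  5.4] z 0.0946
45 26.03 yaw 50.0 Tz -0.07 F [-1.2  0.4  5.9] z 0.0945
60 26.39 yaw 35.0 Tz -0.06 F [-1.5  0.5  5.8] z 0.0945
75 26.75 yaw 20.0 Tz -0.027 F [-1.2 -0.3  5.6] z 0.0945
79 27.0 yaw 16.0 Tz -0.006 F [-0.6  1.2  5.7] z 0.0945
83 27.25 yaw 12.0 Tz -0.1 F [0.3 0.1 5.8] z 0.0946
87 27.5 yaw 8.0 Tz -0.007 F [-0.1  1.4  5.6] z 0.0945
91 27.75 yaw 4.0 Tz -0.079 F [-1.1  1.   5.1] z 0.0945
95 28.0 yaw 0.1 Tz 0.329 F [-0.6  1.   5.6] z 0.0945
99 28.25 yaw -3.8 Tz 0.906 F [-1.2  0.3  4.8] z 0.0945
```

Torque rises from about 93° of turn and reaches 0.9 N m at 99°, so it is against the stop. I release and verify.

```bash
python3 - <<'E'
from meas import *
C=[.5616,-.1180]
command_gripper(0.085); r.hold(0.3)
r.move_straight([*C,0.17],quat(np.radians(90)),speed=0.15);r.hold(0.3)
im,d,c=shot("wrist","w_fin");shot("side","s_fin")
P=cloud(c,d);hs=cv2.cvtColor(im,cv2.COLOR_RGB2HSV);nr=(np.hypot(P[...,0]-.562,P[...,1]+.1177)<.06)&(d>0)
k=(hs[...,0]>98)&(hs[...,0]<115)&(hs[...,2]>180)&nr
pl=np.linalg.lstsq(np.c_[P[k][:,:2],np.ones(k.sum())],P[k][:,2],rcond=None)[0];print("ztop",np.median(P[k][:,2]),"tilt",pl[:2])
cen,rad,ell,dots=lid_meas(im,c,0.095,np.array(C));dc=dots.mean(0);print(cen,len(dots),dc,[np.degrees(np.arctan2(*(p-dc)[::-1]))%120 for p in dots])
for lo,hi in((.022,.03),(.057,.064)):
    p=P[nr&(P[...,2]>lo)&(P[...,2]<hi)&(hs[...,1]<100)];print(lo,len(p),cv2.minAreaRect((p[:,:2]*1000).astype(np.float32)))
print(r.read_state()["time_s"])
cv2.imwrite("pics/cfin.png",np.hstack([cv2.resize(im[110:260,180:330,::-1],(400,400),interpolation=cv2.INTER_CUBIC),cv2.resize(cv2.imread("pics/s_fin.png")[150:250,190:290],(400,400),interpolation=cv2.INTER_CUBIC)]))
E
```

```text
ztop 0.09443786282692984 tilt [ 0.00068202 -0.00065902]
[ 0.56071246 -0.11822187] 3 [ 0.56139718 -0.11832898] [np.float64(66.3421501900178), np.float64(66.29086434384772), np.float64(66.49009888984384)]
0.022 1646 ((561.701171875, -117.93517303466797), (74.30350494384766, 74.28253173828125), 71.23188781738281)
0.057 129 ((543.1847534179688, -109.99456024169922), (46.80030822753906, 9.530604362487793), 71.07442474365234)
31.1583
```

View pics/cfin.png

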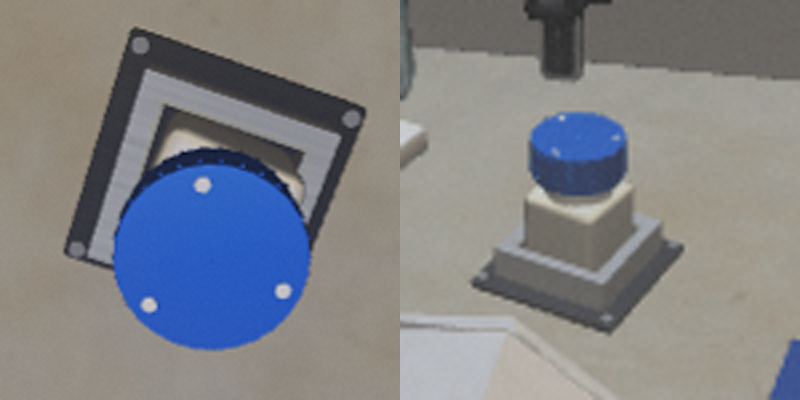

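The lid is level with its top at 0.0945 m and its dots at 66.4°. Home at the jar's measured 71.1° yaw would put them at 71.1°. Even with no jar rotation that leaves under 2 mm at the lug, and it is against the stop. I'm handing in.

```bash
python3 - <<'E'
from h import *
r.finish_job(); print(r.read_state()["time_s"])
E
```

```text
the job is handed in; nothing more can be done
the job is handed in; nothing more can be done
```

The jar is seated in the pocket with the lid screwed home, and the job is handed in. The last clock reading before that was 31.2 s of the 64 s.

- **Jar:** I seated it flat in the pocket and let go. Rim height was 0.086 m, and its centre was within about 1 mm of the pocket's.
- **Lid:** I took the farthest of the three blue discs and rested it on the ridges, 72.6 mm above the jar's underside. Turning it about 28° counter-clockwise made it drop to 65 mm, and I let go. I then took a fresh hold and turned it clockwise until the torque rose to about 0.9 N m.
- **Last checks:** The lid is level (tilt under 0.001) and fully down, with its centre within about 1 mm. The gripper was open and clear of everything.
- **Disagreement:** The lid stands 4.7° past the home angle I worked out from the jar's earlier yaw. That is about 1.9 mm at the lug, inside the 5 mm limit, and probably the jar turning slightly in its pocket.
- **Not measured:** I did not re-measure the beaker, cassette, forceps or wax block at the end. No move passed close to them.

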